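# Pin a thread spool in its stand

### The arm

A 7-joint arm with a two-finger parallel gripper is mounted at the origin on the work surface. World frame = base frame: x ahead of the robot, y to its left, z up, the work surface at z = 0. Lengths are in m, angles in rad, forces in N, time in s.
With the tool pointing down it reaches from about 0.425 to 0.875 m from the base axis. Payload 4.7 kg.
Tool frame: the origin (TCP) lies midway between the tips of the shut fingers; the grasp point (between the pads) lies 19 mm behind it; z points along the fingers, y is the line along which they close (so a half turn about z gives the same grasp; the last joint's range is limited). The gripper opens to 87 mm and grips with 3 to 60 N. Pads are 19 mm wide; open, the fingers measure 117 mm over their backs; the gripper's body (75 mm by 190 mm) begins 51 mm behind the grasp point.
Start: joints at [1.285, 0.321, -0.07, 1.45, 0.023, 1.371, -0.057], TCP at [0.192, -0.621, 0.223] pointing down, gripper open.
Joint ranges: [-2.86, 2.86], [-0.3, 2.09], [-1.38, 1.24], [0.06, 2.45], [-1.56, 4.7], [0.09, 2.05], [-2.69, 2.69]. Speed limits (rad/s): [2.57, 2.57, 3.14, 3.14, 3.14, 3.14, 3.14].

### API

Orientations are given as a rotation vector (axis times angle).
In Python, from bench import ctrl, monitor, workorder, get_image, camera_model gives the robot as it stands (ctrl), with the cameras as plain functions, the readings (monitor) and the job (workorder).
- The arm moves only by the tool nudge_tcp, called after "Emit:" by a JSON object that holds its "fn" and its "kwargs". Schema: {"type":"object","properties":{"increments":{"type":"object","properties":{"tx":{"type":"array","items":{"type":"number"},"minItems":1,"maxItems":20},"ty":{"type":"array","items":{"type":"number"},"minItems":1,"maxItems":20},"tz":{"type":"array","items":{"type":"number"},"minItems":1,"maxItems":20},"twist":{"type":"array","items":{"type":"number"},"minItems":1,"maxItems":20},"jaw":{"type":"array","items":{"type":"number"},"minItems":1,"maxItems":20}},"additionalProperties":false,"required":["tx","ty","tz","twist","jaw"]},"grip_n":{"type":"number"},"only":{"type":"string"},"quiet":{"type":"boolean"},"lines":{"type":"string"}},"required":["increments"],"additionalProperties":false}. increments is an object with one list for each field, all of the same length, 1 to 20, a row being the entries at one place: tx, ty, tz (the shift in fractions of the full range, 1 being 800 mm), twist (a turn about the tool's z in fractions of the full range, 1 being 2 pi rad), jaw (the opening from 0.0 (shut) to 1.0 (fully open)); each row is the pose to reach, as a shift and turn from the pose commanded when the call began, along the tool's axes at that moment; what a row does not reach only later rows make up. A row lasts 1/10 s, in which the tool goes at most 0.05 m and 0.15 rad, less where a joint would pass 70% of its speed; a pose out of reach is approached as far as the arm can. The fingers move at their own pace and stop on an object; grip_n is the grip in N (left out, the last holds). Time passes only in rows, so rows that do not move let the fingers close. The tool returns the time, the measured TCP pose, the force, the opening and the grip force at its end. only (a regular expression) keeps the lines of the reply that match it, lines (a string "A,B") keeps lines A to B, and quiet returns only ok. Input that does not fit is refused with a message, and nothing moves.
- monitor.get_state(): the state, without advancing time (a new reading comes with each control period).
- get_image(name): name is "scene" or "side" or "wrist"; returns the picture (384x512x3 uint8, red, green, blue); there is no depth.
- camera_model(name): a dict with "vertical_fov" (degrees; the focal length in pixels is half the picture's height over the tangent of half this angle, whatever the lens; pixels are square), "cx", "cy" (the principal point, pixels), "rvec" (rotation vector, rad) and "tvec" (3), from world to camera coordinates, as OpenCV has them; the wrist camera has in their place "hand_eye" (4x4, takes a point from camera to tool coordinates, whose origin is the TCP and whose axes are the flange's). Camera axes: x right, y down, z forward; pixel columns grow to the right and rows downward; lengths in m; the calibration is good to about 2 mm. The wrist camera is an equidistant fisheye: a pixel r from the principal point sees the ray r / f radians off the axis. A picture is of the moment at which its call begins: read the wrist's pose just before it. camera_model takes no time and is no camera call.
- workorder.close_job(): hands the job in; it is judged then, once.
The state is a dict: "time": time; "joint_positions": joint angles; "qd": joint speeds; "joint_torque": joint torques, N m; "position": TCP position; "tool_rot": TCP orientation; "ft_force": force on the tool from outside, world axes, zero at the start; "torque": the same for the moment, N m; "grip_width": opening from 0.0 (shut) to 1.0 (fully open); "grip_force": force on a finger pad.
Only numpy, scipy, OpenCV 4.12 (cv2) and the standard library are available. Lean on these libraries where they do the work, as an engineer would, in place of code of your own. Each camera call takes 0.05 s, during which the arm holds its last target. There are 200 camera calls.

### The job

Draw the orange-gripped spindle out of its clear-topped holder and lay it down on the cork mat, letting go of it, so that you can take it again by its grip. Then push it through the blue ear of the thread stand, on through the red spool and the grey ear, until the grip is home against the blue ear, and let go. Leave everything else on the table where it is.

Things in the scene. Friction and masses are not known exactly. Their poses are not given: they have to be found in the camera images.
- spindle: Steel rod, orange flat grip, about 90 g. Shaft 12 mm round, 120 mm long, last 12 mm tapered to 5 mm. Grip 60 long, 28 wide, 14 mm thick. Origin: on the axis at the shoulder, where shaft and grip meet. x to the tip, y across the grip's width; balance at x = 20 to 50 mm. Starts level in the holder, axis 27 mm up, tip towards the robot. Lying on a surface it does not roll, axis 7 mm above it.
- spindle_tip (a point): The tip of the spindle's shaft, 120 mm along x from the spindle's origin.
- holder: Fixed plywood block 200 x 60 x 48 mm; origin: centre of underside, x away from its open end. From x = 28 to 100 mm a sleeve under a clear cover (inside 38 wide, 24 high, floor at 20 mm) hides the grip, shoulder at x = 31 mm. The shaft points to -x, end on a 21 mm high block at x = -71 to -85 mm; between them only a 4 mm base lies below. The spindle comes out along -x only: draw it 70 mm or more.
- mat: Fixed cork mat, 120 mm (x) by 220 mm (y), 4 mm thick, clear of things. Origin: centre of its underside.
- stand: Fixed thread stand: base 90 x 100 x 10 mm, two upright ears 60 wide, 8 thick, 90 mm high: blue at y = -33 to -41 mm, grey at y = 33 to 41 mm. Each has an 18 mm round hole centred 70 mm above the table, both on a line along the stand's y axis (x = 0). Origin: centre of the underside. The spindle goes in along +y, blue ear first; its grip is too wide for the hole and stops at the ear.
- stand_entry (a point): Centre of the hole in the blue ear, on its outer face (x = 0, y = -41 mm, z = 70 mm in the stand's frame).
- stand_axis (a point): The point on the line of the holes midway between the ears (x = 0, y = 0, z = 70 mm in the stand's frame).
- spool: Loose red thread spool with aluminium flanges of 64 mm diameter, 60 mm long, 22 mm bore. It lies on two rails between the stand's ears, bore in line with the holes, its top 102 mm above the table. Origin: its centre, y along its bore.
- cone_teal: Loose teal thread cone standing upright, 60 mm wide, 99 mm high. Its origin is the centre of its underside. Bystander, not to be moved.
- cone_cream: Loose cream thread cone standing upright, 60 mm wide, 99 mm high. Its origin is the centre of its underside. Bystander, not to be moved.
- jar: Loose clear jar of brass beads with a white lid, 72 mm wide, 62 mm high. Its origin is the centre of its underside. Bystander, not to be moved.
- tape: Loose roll of tape lying flat, 90 mm wide, 24 mm high. Its origin is the centre of its underside. Bystander, not to be moved.
- bobbin_orange: Loose bobbin of orange thread lying flat, 44 mm wide, 14 mm high. Its origin is the centre of its underside. Bystander, not to be moved.
- bobbin_blue: Loose bobbin of blue thread lying flat, 44 mm wide, 14 mm high. Its origin is the centre of its underside. Bystander, not to be moved.
- screwdriver: Loose screwdriver, 170 mm long, 14 to 30 mm thick, lying at the left. Origin near its middle. Bystander, not to be moved.

How it is judged:
By the outcome, as a careful person would: the job done as asked, in the order asked, and still so for the second after the job is handed in, with the robot touching nothing.
It also fails if it takes over 64 s, if anything falls off the work surface, if the arm or the gripper's body presses on something with over 40 N, if the wrist force passes 120 N, or if a joint passes its speed limit or range.

## Working session

There is one attempt and no reset: what is moved stays moved. The work goes in short steps, Python scripts to look and compute and a tool call to move; the robot and the scene stay as the last step left them, time stands still between calls to the robot, and variables do not carry over. Pictures are saved under pics/ and viewed, at most 10 in all, crops included, and the job is handed in when it is done.

```bash
ls; mkdir -p pics; cat > h.py <<'E'
import numpy as np, cv2
from scipy.spatial.transform import Rotation as R
from bench import ctrl, monitor, workorder, get_image, camera_model
def cam(n):
    m=camera_model(n); f=192/np.tan(np.radians(m["vertical_fov"])/2); return m,f
def ray(n,px,st=None):
    m,f=cam(n); u,v=px[0]-m["cx"],px[1]-m["cy"]
    if n!="wrist":
        Rm=R.from_rotvec(np.ravel(m["rvec"])).as_matrix(); t=np.ravel(m["tvec"])
        d=Rm.T@np.array([u/f,v/f,1]); return -Rm.T@t,d/np.linalg.norm(d)
    r=np.hypot(u,v); a=r/f; d=np.array([u/r*np.sin(a),v/r*np.sin(a),np.cos(a)]) if r>0 else np.array([0,0,1.])
    H=np.array(m["hand_eye"]); Rt=R.from_rotvec(st["tool_rot"]).as_matrix()
    return Rt@H[:3,3]+st["position"], Rt@H[:3,:3]@d
def onz(n,px,z,st=None):
    o,d=ray(n,px,st); return o+d*(z-o[2])/d[2]
def tri(rays):
    A=sum(np.eye(3)-np.outer(d,d) for o,d in rays); b=sum((np.eye(3)-np.outer(d,d))@o for o,d in rays); return np.linalg.solve(A,b)
def proj(n,p,st=None):
    m,f=cam(n)
    if n!="wrist":
        c=R.from_rotvec(np.ravel(m["rvec"])).as_matrix()@np.array(p)+np.ravel(m["tvec"]); return np.array([m["cx"]+f*c[0]/c[2],m["cy"]+f*c[1]/c[2]])
    H=np.array(m["hand_eye"]); Rt=R.from_rotvec(st["tool_rot"]).as_matrix()
    c=H[:3,:3].T@(Rt.T@(np.array(p)-st["position"])-H[:3,3]); a=np.arctan2(np.hypot(c[0],c[1]),c[2]); q=c[:2]/np.hypot(c[0],c[1])
    return np.array([m["cx"],m["cy"]])+f*a*q
def shot(n,name):
    st=monitor.get_state(); im=get_image(n); cv2.imwrite(f"pics/{name}.png",im[...,::-1]); return st,im
E
python3 - <<'E'
from h import *
for n in("scene","side","wrist"):
    st,im=shot(n,n+"0"); m,f=cam(n); print(n,f,m)
print(st["position"],st["tool_rot"],st["time"],st["grip_width"])
print(R.from_rotvec(st["tool_rot"]).as_matrix().round(3))
E
```

```text
bench.py
pics
scene 431.2057223723168 {'vertical_fov': 48.00329191333366, 'cx': 263.0473109938833, 'cy': 191.4612411793272, 'rvec': array([ 2.09148877,  0.71645837, -0.40369936]), 'tvec': array([-0.48041085, -0.10165468,  1.34712453])}
side 408.61057212086126 {'vertical_fov': 50.33625976786975, 'cx': 255.19069917265844, 'cy': 187.23738370951327, 'rvec': array([ 0.61533619, -2.54535456,  1.27582242]), 'tvec': array([0.54351301, 0.18374154, 0.97356266])}
wrist 297.3186396354542 {'vertical_fov': 65.70646984690485, 'cx': 251.58384809449527, 'cy': 189.60393471265067, 'hand_eye': array([[-2.37742796e-04, -9.65280193e-01, -2.61216561e-01,
         7.04389283e-02],
       [ 9.99999936e-01, -1.59841573e-04, -3.19470084e-04,
         5.34868673e-04],
       [ 2.66624878e-04, -2.61216620e-01,  9.65280170e-01,
        -1.61267165e-01],
       [ 0.00000000e+00,  0.00000000e+00,  0.00000000e+00,
         1.00000000e+00]])}
[ 0.1917833  -0.62054315  0.22157565] [-3.10468353e+00 -4.68966533e-01  5.13777561e-04] 0.1 1.0016704260868825
[[ 0.955  0.295 -0.001]
 [ 0.295 -0.955  0.002]
 [-0.    -0.002 -1.   ]]
```

View pics/scene0.png

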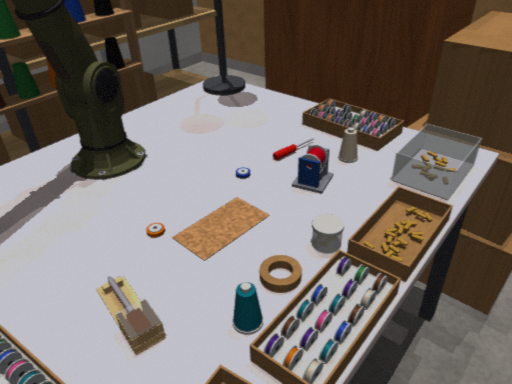

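View pics/side0.png

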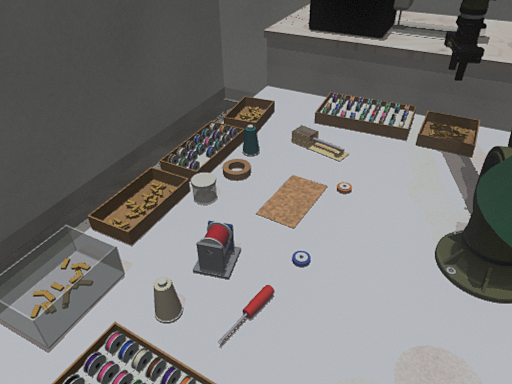

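The scene view shows the holder at about (130,315) with its shaft towards (112,280), the mat at (222,228), and the stand at (315,170) with its blue ear facing the mat. In the side view the holder is at (320,143), the mat at (293,200) and the stand at (217,250). Next I'll work out rough positions.

```bash
python3 - <<'E'
from h import *
np.set_printoptions(precision=3,suppress=True)
for k,p,z in[("base",(107,157),0),("shaft tip",(111,279),.027),("shaft mid",(128,303),.027),("holder back top",(145,343),.0),("mat a",(237,200),.004),("mat b",(269,217),.004),("mat c",(208,255),.004),("mat d",(175,236),.004),("stand base",(312,182),.0),("teal",(247,325),0),("tape",(281,278),0),("jar",(327,242),0),("bob o",(155,230),.014),("bob b",(243,172),.014),("cream",(347,158),0),("sd",(288,152),.01)]:
    print(k,onz("scene",p,z))
for k,p,z in[("tip",(346,156),.027),("mat",(326,184),.004),("mat",(287,178),.004),("mat",(257,210),.004),("mat",(298,223),.004),("stand",(217,258),0),("jar",(205,198),0),("tape",(237,172),0),("teal",(251,152),0)]: print(k,onz("side",p,z))
im=cv2.imread("pics/scene0.png"); a=cv2.resize(im[270:360,85:175],None,fx=4,fy=4); b=cv2.resize(im[135:205,280:350],(360,360)); 
im=cv2.imread("pics/side0.png"); c=cv2.resize(im[115:175,280:370],(540,360));d=cv2.resize(im[215:285,185:255],(260,240))
cv2.imwrite("pics/c0.png",np.hstack([a,b]))
E
```

```text
base [-0.016  0.003  0.   ]
shaft tip [ 0.465 -0.315  0.027]
shaft mid [ 0.545 -0.333  0.027]
holder back top [ 0.624 -0.362  0.   ]
mat a [0.469 0.071 0.004]
mat b [0.582 0.065 0.004]
mat c [ 0.556 -0.127  0.004]
mat d [ 0.446 -0.127  0.004]
stand base [0.578 0.267 0.   ]
teal [ 0.748 -0.217  0.   ]
tape [ 0.727 -0.08   0.   ]
jar [0.745 0.076 0.   ]
bob o [ 0.401 -0.149  0.014]
bob b [0.402 0.175 0.014]
cream [0.591 0.441 0.   ]
sd [0.435 0.35  0.01 ]
tip [ 0.429 -0.28   0.027]
mat [ 0.443 -0.137  0.004]
mat [ 0.561 -0.113  0.004]
mat [0.573 0.066 0.004]
mat [0.45  0.065 0.004]
stand [0.579 0.269 0.   ]
jar [0.737 0.081 0.   ]
tape [ 0.72  -0.078  0.   ]
teal [ 0.737 -0.205  0.   ]
```

View pics/c0.png

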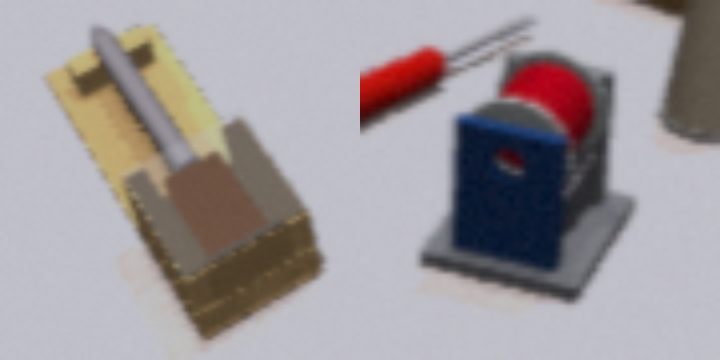

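The crop shows the shaft lying open between the end block and the sleeve, with the grip hidden under the cover. The blue ear's hole faces −y. I'll move the wrist over the holder, turned so that joint 7 keeps enough range for the later steps.

The manual's scale: shifts go in shares of 800 mm and turns go in shares of 2 pi rad. Converting my numbers, 0.41 m / 0.8 = 0.5125, 0.3 m / 0.8 = 0.375, -2.62 rad / 6.2832 = -0.417.

Emit:
{"fn": "nudge_tcp", "kwargs": {"increments": {"tx": [0.125,0.25,0.375,0.5125,0.5125,0.5125,0.5125,0.5125,0.5125,0.5125,0.5125,0.5125,0.5125,0.5125,0.5125,0.5125,0.5125,0.5125,0.5125,0.5125],"ty": [-0.0625,-0.125,-0.1875,-0.2213,-0.2213,-0.2213,-0.2213,-0.2213,-0.2213,-0.2213,-0.2213,-0.2213,-0.2213,-0.2213,-0.2213,-0.2213,-0.2213,-0.2213,-0.2213,-0.2213],"tz": [0,0,0,0.025,0.025,0.025,0.025,0.025,0.025,0.025,0.025,0.025,0.025,0.025,0.025,0.025,0.025,0.025,0.025,0.025],"twist": [-0.0477,-0.0955,-0.1432,-0.191,-0.2387,-0.2865,-0.3342,-0.417,-0.417,-0.417,-0.417,-0.417,-0.417,-0.417,-0.417,-0.417,-0.417,-0.417,-0.417,-0.417],"jaw": [0.4,0.4,0.4,0.4,0.4,0.4,0.4,0.4,0.4,0.4,0.4,0.4,0.4,0.4,0.4,0.4,0.4,0.4,0.4,0.4]}, "grip_n": 25}}

```text
time: 2.15
position: [0.5312, -0.3309, 0.2023]
tool_rot: [-0.351, -3.121, -0.0]
ft_force: [-0.1, -0.2, -0.3]
grip_width: 0.398
grip_force: 0.0
```

```bash
python3 - <<'E'
from h import *
st,im=shot("wrist","w1"); print(st["position"],R.from_rotvec(st["tool_rot"]).as_matrix().round(3),st["joint_positions"],st["time"],st["ft_force"])
E
```

```text
[ 0.5311572  -0.33086242  0.20225933] [[-0.975  0.222 -0.   ]
 [ 0.222  0.975  0.   ]
 [ 0.001  0.    -1.   ]] [ 1.03121464  0.34640932 -0.64981562  1.52484228  0.21244236  1.34250032
  1.70881956] 2.15 [-0.07653042 -0.17813958 -0.2528926 ]
```

View pics/w1.png

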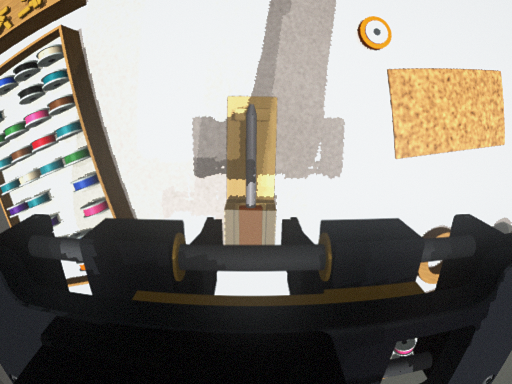

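The wrist view shows the shaft from its tip at about (251,105) to the shoulder at about (251,206), almost in line with the tool's x axis. I'll measure both points, and the mat's corners as well.

```bash
python3 - <<'E'
from h import *
np.set_printoptions(precision=4,suppress=True)
st=monitor.get_state(); im=cv2.imread("pics/w1.png"); hsv=cv2.cvtColor(im,cv2.COLOR_BGR2HSV)
cs=[]
for v in range(100,216,5):
    row=hsv[v,225:280]; m=(row[:,1]<70)
    xs=np.where(m)[0]+225; xs=xs[(xs>238)&(xs<264)]
    if len(xs): cs.append((xs.mean(),v,len(xs)))
print([(round(a,1),v,n) for a,v,n in cs])
ok=[c for c in cs if 115<=c[1]<=195 and 7<=c[2]<=15]
P=np.array([onz("wrist",c[:2],.027,st) for c in ok]); print(P[::4])
d=np.linalg.svd(P-P.mean(0))[2][0]; d*=-np.sign(d[0]); print("mean",P.mean(0),"dir to tip",d, np.degrees(np.arctan2(d[1],d[0])))
for p in[(251,103),(251,206),(251,208)]: print(p,onz("wrist",p,.027,st))
Rt=R.from_rotvec(st["tool_rot"]).as_matrix(); print("in tool",Rt.T@(P.mean(0)-st["position"]),Rt.T@d)
m=cv2.inRange(hsv,(8,60,80),(28,255,255)); m[:,:380]=0; m[:60]=0;m[165:]=0
c=max(cv2.findContours(m,0,2)[0],key=cv2.contourArea); q=cv2.approxPolyDP(c,6,True)[:,0]; 
for p in q: print("mat",p,onz("wrist",p,.004,st))
for p,n in(((111,279),"scene"),): print(n, proj("scene",onz("wrist",(251,103),.027,st)))
E
```

```text
[(np.float64(251.0), 105, 5), (np.float64(251.0), 110, 7), (np.float64(251.0), 115, 11), (np.float64(251.0), 120, 11), (np.float64(251.0), 125, 11), (np.float64(251.0), 130, 11), (np.float64(250.5), 135, 10), (np.float64(250.5), 140, 10), (np.float64(250.5), 145, 10), (np.float64(250.5), 150, 10), (np.float64(250.5), 155, 10), (np.float64(250.5), 160, 10), (np.float64(250.5), 165, 10), (np.float64(250.5), 170, 10), (np.float64(250.5), 175, 10), (np.float64(250.5), 180, 10), (np.float64(250.5), 185, 10), (np.float64(250.5), 190, 10), (np.float64(250.5), 195, 10), (np.float64(250.0), 200, 11), (np.float64(250.5), 205, 10), (np.float64(263.0), 210, 1), (np.float64(262.5), 215, 2)]
[[ 0.4652 -0.3173  0.027 ]
 [ 0.4872 -0.3229  0.027 ]
 [ 0.5096 -0.328   0.027 ]
 [ 0.5324 -0.3332  0.027 ]
 [ 0.5559 -0.3386  0.027 ]]
mean [ 0.5099 -0.328   0.027 ] dir to tip [-0.9736  0.2284 -0.    ] 166.79678469597778
(251, 103) [ 0.4519 -0.3143  0.027 ]
(251, 206) [ 0.5693 -0.3411  0.027 ]
(251, 208) [ 0.5718 -0.3416  0.027 ]
in tool [ 0.0214 -0.0019  0.1754] [1.     0.007  0.0003]
mat [387  70] [ 0.44   -0.1338  0.004 ]
mat [396 158] [ 0.556  -0.1409  0.004 ]
mat [504 143] [0.5701 0.075  0.004 ]
mat [500  71] [0.455  0.0827 0.004 ]
scene [107.8008 275.9266]
```

The shaft measures 120 mm, as it should. The mat measures about 217 × 116 mm, centred near (0.505, −0.029) with a yaw of about −4°. I'll descend and grip the shaft about 35 mm from the shoulder, with the fingertips 6 mm below the axis.

In the tool's units: 0.181 m / 0.8 = 0.2263, 0.165 m / 0.8 = 0.2063, 0.007 rad / 6.2832 = 0.0011.

Emit:
{"fn": "nudge_tcp", "kwargs": {"increments": {"tx": [-0.0063,-0.0063,-0.0063,-0.0063,-0.0063,-0.0063,-0.0063,-0.0063,-0.0063,-0.0063,-0.0063,-0.0063],"ty": [-0.0019,-0.0019,-0.0019,-0.0019,-0.0019,-0.0019,-0.0019,-0.0019,-0.0019,-0.0019,-0.0019,-0.0019],"tz": [0.0625,0.125,0.175,0.2063,0.2263,0.2263,0.2263,0.2263,0.2263,0.2263,0.2263,0.2263],"twist": [0.0011,0.0011,0.0011,0.0011,0.0011,0.0011,0.0011,0.0011,0.0011,0.0011,0.0011,0.0011],"jaw": [0.4,0.4,0.4,0.4,0.4,0.4,0.4,0,0,0,0,0]}, "grip_n": 25}}

```text
time: 3.4
position: [0.5363, -0.3337, 0.0223]
tool_rot: [0.359, 3.12, -0.001]
ft_force: [-0.5, -0.1, 3.5]
grip_width: 0.128
grip_force: 25.0
```

The shaft is held, with an 11 mm opening. I'll lift 2 mm, draw 100 mm along the axis, then raise it.

In the tool's units: -0.13 m / 0.8 = -0.1625, -0.1 m / 0.8 = -0.125.

Emit:
{"fn": "nudge_tcp", "kwargs": {"increments": {"tx": [0,0.0125,0.025,0.0438,0.0625,0.0813,0.1,0.125,0.125,0.125,0.125,0.125,0.125,0.125],"ty": [0,0,0,0,0,0,0,0,0,0,0,0,0,0],"tz": [-0.0025,-0.0038,-0.0038,-0.0038,-0.0038,-0.0038,-0.0038,-0.0038,-0.0038,-0.025,-0.0625,-0.125,-0.1625,-0.1625],"twist": [0,0,0,0,0,0,0,0,0,0,0,0,0,0],"jaw": [0,0,0,0,0,0,0,0,0,0,0,0,0,0]}}}

```text
time: 4.8
position: [0.4416, -0.3125, 0.1566]
tool_rot: [0.358, 3.113, -0.009]
ft_force: [0.6, -0.3, -0.8]
grip_width: 0.122
grip_force: 25.0
```

```bash
python3 - <<'E'
from h import *
st,im=shot("wrist","w2"); st,s2=shot("scene","s2");
cv2.imwrite("pics/c2.png",np.hstack([im[60:384,130:400],cv2.resize(s2[220:360,60:200],(324,324))])[...,::-1]); print(st["joint_positions"],R.from_rotvec(st["tool_rot"]).as_matrix().round(3))
E
```

```text
[ 1.17916352  0.18133565 -0.67263795  1.80151202  0.12281435  1.19517095
  1.81177853] [[-0.974  0.227  0.004]
 [ 0.227  0.974 -0.004]
 [-0.004 -0.003 -1.   ]]
```

View pics/c2.png

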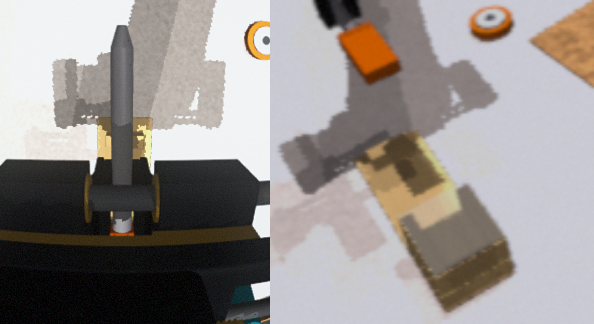

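The spindle is out, with the grip clear of the sleeve. I'll carry it over the mat while turning it, then check its pitch.

In the tool's units: 0.29 m / 0.8 = 0.3625, 0.15 m / 0.8 = 0.1875, 0.15 rad / 6.2832 = 0.0239.

Emit:
{"fn": "nudge_tcp", "kwargs": {"increments": {"tx": [0,0,0,0,0.0013,0.0013,0.0013,0.0025,0.0038,0.0038,0.0038,0.0038,0.0038],"ty": [0.0375,0.075,0.1125,0.15,0.1875,0.225,0.2625,0.3,0.3375,0.3625,0.3625,0.3625,0.3625],"tz": [0,0,0,0,0,0,0,0,0.025,0.05,0.0625,0.0625,0.0625],"twist": [0.0239,0.0477,0.0716,0.0955,0.1194,0.1432,0.1671,0.191,0.2069,0.2188,0.2188,0.2188,0.2188],"jaw": [0,0,0,0,0,0,0,0,0,0,0,0,0]}}}

```text
time: 6.2
position: [0.5008, -0.0289, 0.1009]
tool_rot: [-2.258, -2.183, 0.002]
ft_force: [0.5, 0.4, 0.2]
grip_width: 0.124
grip_force: 25.0
```

```bash
python3 - <<'E'
from h import *
st,im=shot("wrist","w3"); st,s2=shot("scene","s3");st,s3=shot("side","d3")
a=s2[150:280,160:300]; b=s3[130:240,230:370]
cv2.imwrite("pics/c3.png",np.vstack([np.hstack([cv2.resize(a,(400,371)),cv2.resize(b,(400,371))]),cv2.resize(im[50:230,100:400],(800,229))[:, :800]])[...,::-1]); print(st["joint_positions"],st["position"],R.from_rotvec(st["tool_rot"]).as_matrix().round(3))
E
```

```text
[ 0.74975614  0.17553955 -0.79958414  1.93462191  0.14255544  1.08757272
 -0.14327742] [ 0.50168477 -0.0290329   0.10194529] [[ 0.035  0.999  0.001]
 [ 0.999 -0.035 -0.001]
 [-0.001  0.001 -1.   ]]
```

View pics/c3.png

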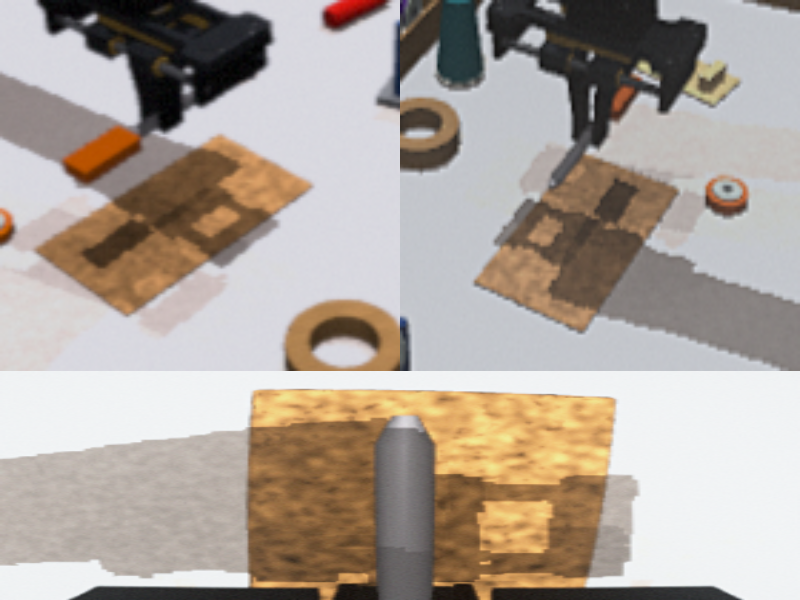

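The spindle hangs roughly level over the mat, with the tip at wrist pixel (252,87) and side pixel (283,185). I'll triangulate the tip to get its pitch.

```bash
python3 - <<'E'
from h import *
st=monitor.get_state(); r1=ray("wrist",(251.9,87),st); r2=ray("side",(283.2,185.4))
p=tri([r1,r2]); print(p,"tip; tcp",st["position"], proj("wrist",p,st),proj("side",p),np.linalg.norm(p-st["position"]))
E
```

```text
[0.50285291 0.05384399 0.10462534] tip; tcp [ 0.50179596 -0.02892161  0.10211911] [249.26641485  88.15430766] [282.6190787  185.35724667] 0.08281028278373893
```

It's level to within about 1.5°. Now I'll lower it onto the mat.

In the tool's units: 0.094 m / 0.8 = 0.1175, 0.093 m / 0.8 = 0.1163.

Emit:
{"fn": "nudge_tcp", "kwargs": {"increments": {"tx": [0,0,0,0,0,0,0,0,0],"ty": [0,0,0,0,0,0,0,0,0],"tz": [0.0375,0.075,0.1,0.1088,0.1125,0.1163,0.1175,0.1175,0.1175],"twist": [0,0,0,0,0,0,0,0,0],"jaw": [0,0,0,0,0,0,0,0,0]}}}

```text
time: 7.25
position: [0.5019, -0.0277, 0.0082]
tool_rot: [2.257, 2.184, 0.001]
ft_force: [0.3, -0.3, -0.5]
grip_width: 0.129
grip_force: 25.0
```

In the tool's units: -0.2 m / 0.8 = -0.25, -0.18 m / 0.8 = -0.225.

Emit:
{"fn": "nudge_tcp", "kwargs": {"increments": {"tx": [0,0,0,0,0,0,0,0,0,-0.0625,-0.125,-0.15,-0.15,-0.15],"ty": [0,0,0,0,0,0,0,0,0,0,0,0,0,0],"tz": [0.0019,0.0019,0.0019,0.0019,0.0019,0.0019,0.0019,-0.0375,-0.1,-0.1625,-0.225,-0.25,-0.25,-0.25],"twist": [0,0,0,0,0,0,0,0,0,0,0,0,0,0],"jaw": [0,0,0.1,0.2,0.5,0.5,0.5,0.5,0.5,0.5,0.5,0.5,0.5,0.5]}}}

```text
time: 8.65
position: [0.4983, -0.1501, 0.2092]
tool_rot: [2.26, 2.177, 0.002]
ft_force: [0.5, 0.0, -0.5]
grip_width: 0.499
grip_force: 0.0
```

```bash
python3 - <<'E'
from h import *
st,im=shot("wrist","w4"); st2,s=shot("scene","s4");st2,d=shot("side","d4")
cv2.imwrite("pics/c4.png",np.hstack([im,cv2.resize(s[120:250,150:340],(288,197)).repeat(1,0) if 0 else np.vstack([cv2.resize(s[150:270,160:300],(288,192)),cv2.resize(d[160:240,240:340],(288,192))])])[...,::-1])
print(st["position"],R.from_rotvec(st["tool_rot"]).as_matrix().round(3))
E
```

```text
[ 0.49825831 -0.15013418  0.2092104 ] [[ 0.038  0.999  0.003]
 [ 0.999 -0.038 -0.002]
 [-0.002  0.003 -1.   ]]
```

View pics/c4.png

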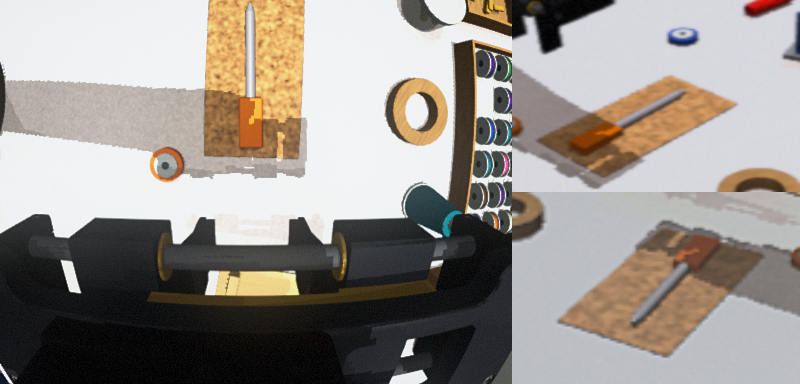

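The spindle lies flat and wholly on the mat. Its grip covers wrist pixels (239–262, 97–148) and the tip is at (250,4). I'll measure its axis from the grip and shaft, and the stand's hole and ears from the fixed cameras.

```bash
python3 - <<'E'
from h import *
np.set_printoptions(precision=4,suppress=True)
st=monitor.get_state(); im=cv2.imread("pics/w4.png"); hsv=cv2.cvtColor(im,cv2.COLOR_BGR2HSV)
m=cv2.inRange(hsv,(5,205,120),(14,255,255)); m[:85]=0;m[160:]=0;m[:,:225]=0;m[:,280:]=0
m=cv2.morphologyEx(m,cv2.MORPH_CLOSE,np.ones((7,7),np.uint8)); c=max(cv2.findContours(m,0,2)[0],key=cv2.contourArea)
r=cv2.minAreaRect(c); b=cv2.boxPoints(r); print("grip px",r)
W=np.array([onz("wrist",p,.018,st) for p in b]); print(W, W.mean(0))
P=[]
for v in range(10,95,5):
    xs=np.where(hsv[v,225:280,1]<60)[0]+225
    if len(xs): P.append(onz("wrist",(xs.mean(),v),.011,st)); 
P=np.array(P); d=np.linalg.svd(P-P.mean(0))[2][0]; d*=np.sign(d[1]); print("shaft",P[0],P[-1],"dir",d,len(P))
for n,p in(("scene","s4"),("side","d4")):
    i=cv2.imread(f"pics/{p}.png"); h=cv2.cvtColor(i,cv2.COLOR_BGR2HSV)
    # blue ear
    m=cv2.inRange(h,(105,120,30),(125,255,255)); a=np.zeros_like(m); 
    if n=="scene": a[135:200,290:345]=1
    else: a[215:285,185:255]=1
    m=m*a; cs=sorted(cv2.findContours(m,1,2)[0],key=cv2.contourArea)[-4:]
    for c in cs: print(n,cv2.contourArea(c),c[:,0].mean(0),cv2.approxPolyDP(c,2,True)[:,0].tolist())
i=cv2.imread("pics/s4.png"); j=cv2.imread("pics/d4.png")
cv2.imwrite("pics/c5.png",np.hstack([cv2.resize(i[140:195,290:340],(400,440),interpolation=cv2.INTER_CUBIC),cv2.resize(j[215:280,190:250],(400,440),interpolation=cv2.INTER_CUBIC)]))
E
```

```text
grip px ((250.5, 122.0), (48.0, 23.0), 90.0)
[[ 0.4836 -0.0583  0.018 ]
 [ 0.5102 -0.0592  0.018 ]
 [ 0.5087 -0.1157  0.018 ]
 [ 0.4816 -0.1149  0.018 ]] [ 0.496 -0.087  0.018]
shaft [0.499  0.0519 0.011 ] [ 0.4966 -0.0488  0.011 ] dir [0.0237 0.9997 0.    ] 17
scene 36.5 [309.  166.2] [[305, 164], [310, 163], [313, 167], [310, 170]]
scene 473.0 [311.2424 171.8182] [[299, 158], [299, 182], [317, 186], [319, 162]]
side 1.0 [209.4 221.4] [[208, 222], [211, 221]]
side 3.5 [229.375 225.   ] [[227, 224], [231, 226]]
```

View pics/c5.png

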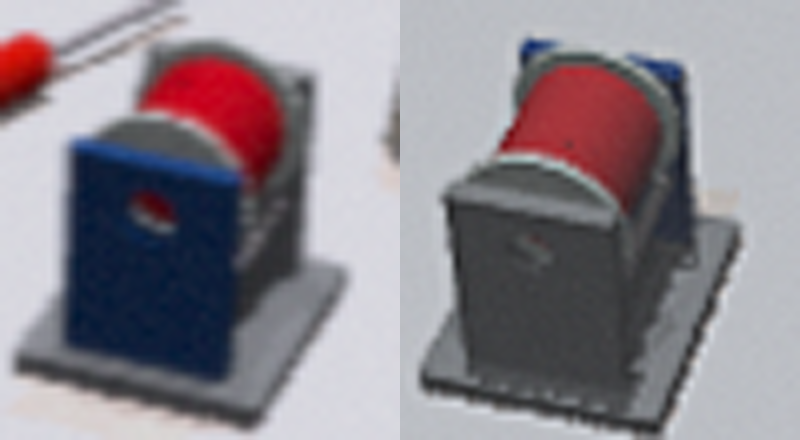

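The scene crop shows the blue ear's hole at about (309,166), with the spool and the grey ear behind it. In the side crop the grey ear's hole is at about (230,252). I'll look at the stand from above with the wrist camera before taking the grip.

In the tool's units: 0.353 m / 0.8 = 0.4413, 0.15 m / 0.8 = 0.1875.

Emit:
{"fn": "nudge_tcp", "kwargs": {"increments": {"tx": [0.0625,0.125,0.1875,0.25,0.3125,0.375,0.4413,0.4413,0.4413,0.4413],"ty": [0.0125,0.025,0.0375,0.05,0.0625,0.075,0.0838,0.0838,0.0838,0.0838],"tz": [-0.05,-0.05,-0.05,-0.05,-0.05,-0.05,-0.05,-0.05,-0.05,-0.05],"twist": [0,0,0,0,0,0,0,0,0,0],"jaw": [0.5,0.5,0.5,0.5,0.5,0.5,0.5,0.5,0.5,0.5]}}}

```text
time: 9.8
position: [0.5743, 0.2047, 0.2458]
tool_rot: [-2.252, -2.188, 0.004]
ft_force: [-0.6, -0.8, -0.1]
grip_width: 0.502
grip_force: 0.0
```

```bash
python3 - <<'E'
from h import *
st,im=shot("wrist","w5"); print(st["position"],R.from_rotvec(st["tool_rot"]).as_matrix().round(3),proj("wrist",[.578,.267,0.1],st))
cv2.imwrite("pics/w5c.png",cv2.resize(im[0:230,130:380],None,fx=2.6,fy=2.6)[...,::-1])
E
```

```text
[0.57434422 0.20468839 0.24581859] [[ 0.029  1.    -0.003]
 [ 1.    -0.029 -0.   ]
 [-0.001 -0.003 -1.   ]] [254.49893177 118.89258528]
```

View pics/w5c.png

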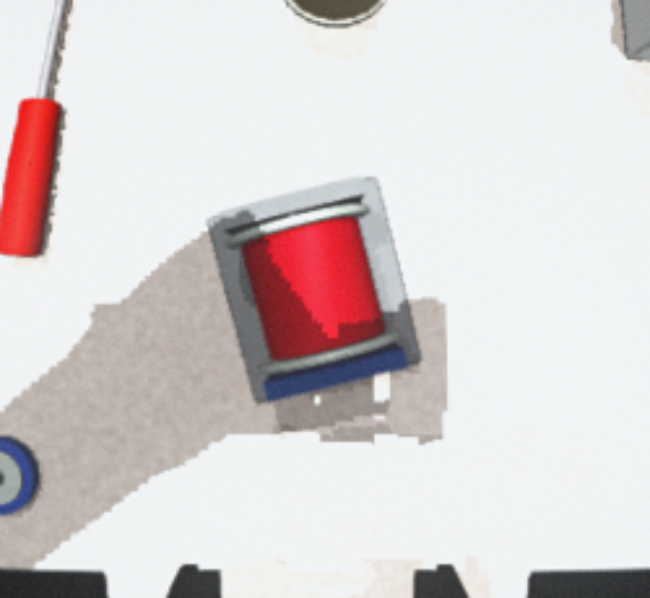

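The stand is turned by about 14°. In crop pixels its base corners are at (208,220), (378,177), (420,362) and (258,403), and the blue ear's top runs from (265,390) to (407,355). I'll measure the axis from the base, the ear top and the spool.

```bash
python3 - <<'E'
from h import *
np.set_printoptions(precision=4,suppress=True)
st=monitor.get_state(); im=cv2.imread("pics/w5.png"); hsv=cv2.cvtColor(im,cv2.COLOR_BGR2HSV)
un=lambda d:d/np.linalg.norm(d)
C=np.array([onz("wrist",(130+x/2.6,y/2.6),.01,st) for x,y in((208,220),(378,177),(420,362),(258,403))])
print("base",C.mean(0),np.linalg.norm(np.roll(C,-1,0)-C,axis=1),"axis",un((C[0]+C[1]-C[2]-C[3])))
def rect(m,z):
    c=max(cv2.findContours(m,0,2)[0],key=cv2.contourArea); r=cv2.minAreaRect(c); 
    r=(r[0],(r[1][0]+1,r[1][1]+1),r[2]); W=np.array([onz("wrist",p,z,st) for p in cv2.boxPoints(r)]); return r,W
m=cv2.inRange(hsv,(105,120,30),(128,255,255)); m[:120]=0;m[165:]=0;m[:,:225]=0;m[:,295:]=0
r,W=rect(m,.09); L=np.linalg.norm(np.roll(W,-1,0)-W,axis=1); print("blue",r,L,W.mean(0))
e=W[1]-W[0] if L[0]>L[1] else W[2]-W[1]; e*=np.sign(e[0]); e=un(e); ax=np.array([-e[1],e[0],0]); print("axis from ear",ax, "entry:",W.mean(0)-.004*ax,"centre",W.mean(0)+.037*ax)
m=cv2.inRange(hsv,(172,120,60),(180,255,255))|cv2.inRange(hsv,(0,150,60),(6,255,255)); m[:75]=0;m[150:]=0;m[:,:210]=0;m[:,295:]=0
r,W=rect(m,.085); print("spool",r,np.linalg.norm(np.roll(W,-1,0)-W,axis=1),W.mean(0),W)
rr=[ray("scene",(309.3,166.5)),]; 
a=onz("scene",(309.3,166.5),.07);print("hole scene z.07",a)
E
```

```text
base [0.5759 0.2729 0.01  ] [0.089  0.0981 0.0866 0.0986] axis [-0.2088  0.978   0.    ]
blue ((258.67645263671875, 143.7058868408203), (7.548462867736816, 55.327980041503906), 75.96376037597656) [0.0593 0.0082 0.0595 0.0082] [0.5826 0.2384 0.09  ]
axis from ear [-0.2162  0.9763  0.    ] entry: [0.5835 0.2345 0.09  ] centre [0.5746 0.2745 0.09  ]
spool ((250.28070068359375, 110.3282699584961), (49.6893196105957, 46.53250503540039), 74.93151092529297) [0.0498 0.0539 0.0505 0.0542] [0.5748 0.2745 0.085 ] [[0.5445 0.2951 0.085 ]
 [0.5929 0.3065 0.085 ]
 [0.6054 0.254  0.085 ]
 [0.5564 0.2422 0.085 ]]
hole scene z.07 [0.5866 0.2354 0.07  ]
```

The three measurements agree. The stand's centre is about (0.575, 0.274), its axis points at 102.4°, and the ear top measures 59 × 8 mm. I'll go back over the grip and start down.

In the tool's units: -0.29 m / 0.8 = -0.3625, -0.06 m / 0.8 = -0.075, -0.005 rad / 6.2832 = -0.0008.

Emit:
{"fn": "nudge_tcp", "kwargs": {"increments": {"tx": [-0.0625,-0.125,-0.1875,-0.25,-0.3125,-0.3625,-0.3625,-0.3625,-0.3625,-0.3625,-0.3625,-0.3625],"ty": [-0.015,-0.03,-0.045,-0.06,-0.075,-0.0875,-0.0875,-0.0875,-0.0875,-0.0875,-0.0875,-0.0875],"tz": [0,0,0,0,0.0375,0.0875,0.1375,0.1875,0.225,0.225,0.225,0.225],"twist": [0,0,0,0,0,-0.0008,-0.0008,-0.0008,-0.0008,-0.0008,-0.0008,-0.0008],"jaw": [0.5,0.5,0.5,0.5,0.5,0.5,0.5,0.5,0.5,0.5,0.5,0.5]}}}

```text
time: 11.05
position: [0.498, -0.0851, 0.0696]
tool_rot: [2.251, 2.187, 0.002]
ft_force: [0.4, -0.0, 0.3]
grip_width: 0.501
grip_force: 0.0
```

```bash
python3 - <<'E'
from h import *
st=monitor.get_state(); print(st["position"],R.from_rotvec(st["tool_rot"]).as_matrix().round(4))
E
```

```text
[ 0.49798839 -0.08505404  0.06960592] [[ 0.0286  0.9996  0.0032]
 [ 0.9996 -0.0286 -0.0014]
 [-0.0013  0.0033 -1.    ]]
```

In the tool's units: 0.0635 m / 0.8 = 0.0794, -0.002 m / 0.8 = -0.0025.

Emit:
{"fn": "nudge_tcp", "kwargs": {"increments": {"tx": [0.0025,0.0025,0.0025,0.0025,0.0025,0.0025,0.0025,0.0025,0.0025,0.0025,0.0025],"ty": [-0.0025,-0.0025,-0.0025,-0.0025,-0.0025,-0.0025,-0.0025,-0.0025,-0.0025,-0.0025,-0.0025],"tz": [0.0375,0.0625,0.0725,0.0781,0.0794,0.0794,0.0794,0.0794,0.0794,0.0794,0.0794],"twist": [0,0,0,0,0,0,0,0,0,0,0],"jaw": [0.5,0.5,0.5,0.5,0.5,0.5,0,0,0,0,0]}, "grip_n": 45}}

```text
time: 12.15
position: [0.4952, -0.0826, 0.0046]
tool_rot: [2.251, 2.189, 0.001]
ft_force: [0.1, -0.5, 4.1]
grip_width: 0.327
grip_force: 43.5
```

The grip is held, with a 28.4 mm opening. I'll lift, turn to the stand's axis, and stop ahead of the blue ear at about z = 0.105 to check.

In the tool's units: 0.157 m / 0.8 = 0.1963, 0.12 m / 0.8 = 0.15, -0.245 rad / 6.2832 = -0.039.

Emit:
{"fn": "nudge_tcp", "kwargs": {"increments": {"tx": [0,0,0,0.0125,0.05,0.1,0.15,0.1963,0.1963,0.1963,0.1963,0.1963],"ty": [0,0,0,0.0125,0.0375,0.075,0.1125,0.15,0.15,0.15,0.15,0.15],"tz": [-0.0125,-0.0375,-0.0875,-0.125,-0.125,-0.125,-0.125,-0.125,-0.125,-0.125,-0.125,-0.125],"twist": [0,0,0,0,-0.0127,-0.0255,-0.039,-0.039,-0.039,-0.039,-0.039,-0.039],"jaw": [0,0,0,0,0,0,0,0,0,0,0,0]}}}

```text
time: 13.35
position: [0.6184, 0.069, 0.1041]
tool_rot: [1.97, 2.446, -0.003]
ft_force: [-0.6, -0.6, -0.9]
grip_width: 0.323
grip_force: 43.5
```

```bash
python3 - <<'E'
from h import *
np.set_printoptions(precision=4,suppress=True)
st,im=shot("wrist","w6"); st2,s=shot("scene","s6");st2,d=shot("side","d6"); print(st["position"],R.from_rotvec(st["tool_rot"]).as_matrix().round(4))
cv2.imwrite("pics/c6.png",np.vstack([np.hstack([cv2.resize(s[130:230,210:350],(400,286)),cv2.resize(d[165:275,180:334],(400,286))]),cv2.resize(im[0:180,130:380],(400,288)).repeat(2,1)[:,:800]])[...,::-1])
hsv=cv2.cvtColor(im,cv2.COLOR_RGB2HSV)
for v in range(20,210,10):
    g=im[v].astype(int); xs=np.where((hsv[v,215:290,2]<175)&(hsv[v,215:290,1]<70))[0]+215
    print(v,xs.min() if len(xs) else None,xs.max() if len(xs) else None,len(xs),end="; ")
E
```

```text
[0.6184 0.069  0.1041] [[-0.2129  0.9771 -0.0005]
 [ 0.9771  0.2129 -0.0017]
 [-0.0015 -0.0008 -1.    ]]
20 257 278 6; 30 252 278 11; 40 255 277 7; 50 254 276 7; 60 253 275 7; 70 252 275 8; 80 249 274 26; 90 245 273 29; 100 235 273 31; 110 245 272 28; 120 217 271 31; 130 243 284 42; 140 243 282 40; 150 241 282 42; 160 222 280 43; 170 241 280 40; 180 235 280 46; 190 215 289 75; 200 215 289 62;
```

View pics/c6.png

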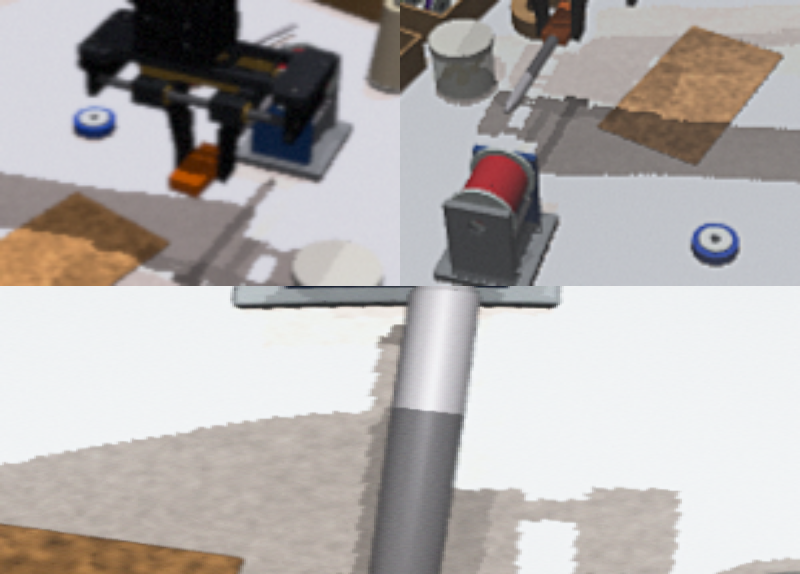

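The shaft runs diagonally in the wrist view, from about (258.6,178) to (268.9,3), so it may be yawed or offset within the grasp. In the side view the tip is at about (221.6,206). I'll measure the axis.

```bash
python3 - <<'E'
from h import *
np.set_printoptions(precision=4,suppress=True)
st=monitor.get_state(); im=cv2.imread("pics/w6.png"); Rt=R.from_rotvec(st["tool_rot"]).as_matrix()
g=cv2.GaussianBlur(im,(3,3),0).astype(int).sum(2)
P=[]
for v in range(6,180,12):
    r=np.gradient(g[v].astype(float)); c=263.75-(v-76)*.055
    l=int(c-16)+np.argmin(r[int(c-16):int(c-4)]); q=int(c+5)+np.argmax(r[int(c+5):int(c+17)])
    w=[onz("wrist",(x,v),.1105,st) for x in(l,q)]; 
    t=[Rt.T@(x-st["position"]) for x in w]; print(v,l,q,t[0][:2],t[1][:2],"w %.4f"%(t[1][1]-t[0][1]))
d=cv2.imread("pics/d6.png")
rs=ray("side",(221.6,206.2)); ax=Rt[:,0]
# tip on vertical plane containing tool x axis
n=Rt[:,1]
for off in(0,.005,.01):
    o,dd=rs; p=o+dd*((st["position"]+n*off-o)@n)/(dd@n); print("tip side",off,p,Rt.T@(p-st["position"]))
E
```

```text
6 256 281 [0.1278 0.0016] [0.1281 0.0146] w 0.0131
18 256 279 [0.1208 0.0015] [0.1211 0.0135] w 0.0120
30 251 278 [ 0.114  -0.0011] [0.1142 0.0129] w 0.0140
42 254 277 [0.1073 0.0005] [0.1075 0.0123] w 0.0119
54 253 277 [ 0.1008 -0.    ] [0.1009 0.0123] w 0.0123
66 252 276 [ 0.0943 -0.0005] [0.0945 0.0118] w 0.0123
78 251 275 [ 0.088  -0.0011] [0.0881 0.0113] w 0.0123
90 250 274 [ 0.0817 -0.0016] [0.0818 0.0108] w 0.0123
102 250 273 [ 0.0754 -0.0016] [0.0755 0.0103] w 0.0118
114 249 272 [ 0.0691 -0.0021] [0.0692 0.0098] w 0.0119
126 248 272 [ 0.0629 -0.0026] [0.0629 0.0098] w 0.0124
138 247 271 [ 0.0566 -0.0032] [0.0566 0.0094] w 0.0125
150 246 269 [ 0.0503 -0.0037] [0.0503 0.0084] w 0.0121
162 246 269 [ 0.0438 -0.0037] [0.0439 0.0084] w 0.0122
174 245 268 [ 0.0374 -0.0043] [0.0374 0.008 ] w 0.0123
tip side 0 [0.5859 0.22   0.1256] [ 0.1539 -0.     -0.0215]
tip side 0.005 [0.5934 0.209  0.1149] [ 0.1416  0.005  -0.0107]
tip side 0.01 [0.6009 0.198  0.1041] [0.1293 0.01   0.0001]
```

The shaft sits yawed 3.9° in the grasp and about level. I'll turn the tool −0.07 rad to compensate, shift 2.5 mm sideways, come down to hole height, and measure again.

The manual's scale: shifts go in shares of 800 mm and turns go in shares of 2 pi rad. Converting my numbers, 0.039 m / 0.8 = 0.0488, 0.03 m / 0.8 = 0.0375, -0.07 rad / 6.2832 = -0.0111.

Emit:
{"fn": "nudge_tcp", "kwargs": {"increments": {"tx": [0,0,0,0,0,0],"ty": [0.0031,0.0031,0.0031,0.0031,0.0031,0.0031],"tz": [0.0125,0.0375,0.0488,0.0488,0.0488,0.0488],"twist": [-0.0056,-0.0111,-0.0111,-0.0111,-0.0111,-0.0111],"jaw": [0,0,0,0,0,0]}}}

```text
time: 14.1
position: [0.6219, 0.072, 0.0658]
tool_rot: [1.88, 2.516, 0.001]
ft_force: [-0.7, 0.3, -1.3]
grip_width: 0.323
grip_force: 43.5
```

```bash
cat > m.py <<'E'
from h import *
import sys
np.set_printoptions(precision=4,suppress=True)
k=sys.argv[1]; st,im=shot("wrist","w"+k); _,d=shot("side","d"+k); _,s=shot("scene","s"+k)
im=im[...,::-1]; g=cv2.GaussianBlur(im,(3,3),0).astype(int).sum(2); a=np.array([-.2147,.9767,0]); n=np.array([.9767,.2147,0]); c0=np.array([.5752,.274,.07])
z=st["position"][2]+.0064; X=[]
for v in range(60,180,8):
    # expected centre from the stand line
    ys=[proj("wrist",c0+a*t+[0,0,z-.07],st) for t in np.linspace(-.2,0,80)]; c=min(ys,key=lambda p:abs(p[1]-v))[0]
    r=np.gradient(g[v].astype(float)); i0=int(c)-24; l=i0+np.argmin(r[i0:i0+22]); j0=int(c)+3; q=j0+np.argmax(r[j0:j0+22])
    if 20<=q-l<=28: w=(onz("wrist",(l,v),z,st)+onz("wrist",(q,v),z,st))/2-c0; X.append((w@a,w@n))
X=np.array(X); p=np.polyfit(X[:,0],X[:,1],1); print("n",len(X),"range",X[[0,-1],0],"offset at entry %.4f centre %.4f slope %.4f resid %.4f"%(np.polyval(p,-.041),p[1],p[0],np.std(X[:,1]-np.polyval(p,X[:,0]))))
w=st["position"]-c0; print("tcp along %.4f perp %.4f z %.4f"%(w@a,w@n,st["position"][2]),st["ft_force"],Rx:=R.from_rotvec(st["tool_rot"]).as_matrix()[:,0])
cv2.imwrite(f"pics/v{k}.png",np.hstack([cv2.resize(d[170:260,190:270],(400,450),interpolation=cv2.INTER_CUBIC),cv2.resize(s[130:220,260:340],(400,450),interpolation=cv2.INTER_CUBIC)])[...,::-1])
E
python3 m.py 7
```

```text
n 13 range [-0.1096 -0.1688] offset at entry -0.0005 centre -0.0011 slope -0.0154 resid 0.0004
tcp along -0.2074 perp 0.0022 z 0.0658 [-0.6682  0.2786 -1.33  ] [-0.2831  0.9591 -0.0002]
```

View pics/v7.png

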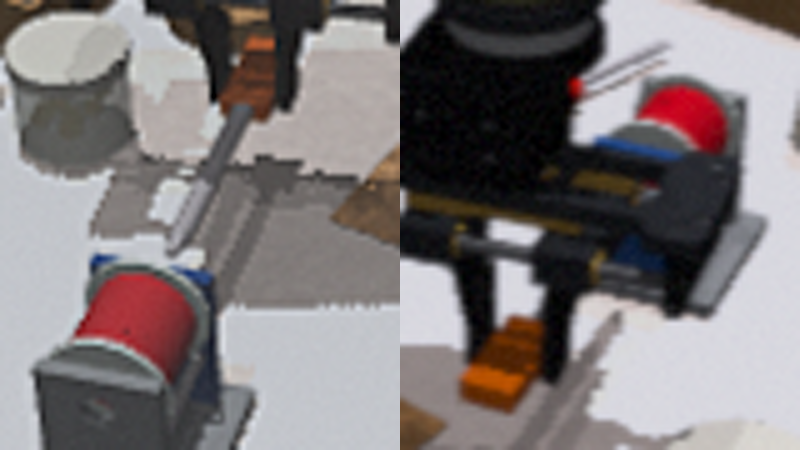

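That view shows the tip at side pixel (225,219), just short of the ear, and by the wrist measurement the axis is within 1 mm of the line. It was also my eleventh picture, one over the limit of 10. I'll view no more and check by numbers only. Next is the tip height from the side ray cut with the plane of the axis, along with the shoulder end.

```bash
python3 - <<'E'
from h import *
np.set_printoptions(precision=4,suppress=True)
a=np.array([-.2147,.9767,0]); n=np.array([.9767,.2147,0]); c0=np.array([.5752,.274,.07])
def cut(px,off):
    o,d=ray("side",px); p=o+d*((c0+n*off-o)@n)/(d@n); return (p-c0)@a,p[2]
for nm,px in(("tip",(225,219.2)),("shoulder",(238.5,192))):
    for off in(-.001,.0,.001): print(nm,off,cut(px,off))
# bias check of side camera: predicted vs seen top corners of blue ear, grey ear hole
for q in((-.03,.041,.09),(.03,.041,.09),(0,.041,.07)): print("pred grey",proj("side",c0+n*q[0]+a*q[1]+[0,0,q[2]-.07]))
for off in(.03,-.03): print("pred blue top outer",proj("side",c0+n*off-a*.041+[0,0,.02]))
E
```

```text
tip -0.001 (np.float64(-0.07072590260177182), np.float64(0.07172435137467525))
tip 0.0 (np.float64(-0.07325634644699706), np.float64(0.06937697255860276))
tip 0.001 (np.float64(-0.0757867902922224), np.float64(0.06702959374253026))
shoulder -0.001 (np.float64(-0.18430017111428393), np.float64(0.07250677752145052))
shoulder 0.0 (np.float64(-0.18723222214408736), np.float64(0.07016216542328046))
shoulder 0.001 (np.float64(-0.19016427317389067), np.float64(0.0678175533251103))
pred grey [220.8088 247.2083]
pred grey [195.5916 242.4995]
pred grey [208.8513 251.1909]
pred blue top outer [208.3814 219.2531]
pred blue top outer [232.1254 223.3382]
```

Heights agree: the tip is at about 0.070 and the shoulder at 0.070. The grey hole is seen within 0.5 px of where it's predicted. I'll make small corrections (+0.012 rad, −1.5 mm sideways, −1 mm in height) and advance 45 mm slowly along the hole line.

In the tool's units: 0.045 m / 0.8 = 0.0563, 0.04 m / 0.8 = 0.05, 0.012 rad / 6.2832 = 0.0019.

Emit:
{"fn": "nudge_tcp", "kwargs": {"increments": {"tx": [0,0.0125,0.025,0.0313,0.0375,0.0438,0.05,0.0563,0.0563,0.0563],"ty": [-0.0019,-0.001,-0.0001,0.0004,0.0008,0.0013,0.0016,0.0021,0.0021,0.0021],"tz": [0.0013,0.0013,0.0013,0.0013,0.0013,0.0013,0.0013,0.0013,0.0013,0.0013],"twist": [0.0019,0.0019,0.0019,0.0019,0.0019,0.0019,0.0019,0.0019,0.0019,0.0019],"jaw": [0,0,0,0,0,0,0,0,0,0]}}}

```text
time: 15.25
position: [0.6102, 0.1153, 0.064]
tool_rot: [1.896, 2.505, -0.0]
ft_force: [-0.3, -0.3, -1.9]
grip_width: 0.323
grip_force: 43.5
```

```bash
python3 m.py 8
```

```text
n 13 range [-0.0647 -0.1239] offset at entry -0.0003 centre -0.0005 slope -0.0036 resid 0.0004
tcp along -0.1625 perp 0.0002 z 0.0640 [-0.2723 -0.3088 -1.8697] [-0.2717  0.9624 -0.0002]
```

Centred within 0.5 mm, with no contact force. I'll advance 80 mm further.

In the tool's units: 0.08 m / 0.8 = 0.1, 0.02 m / 0.8 = 0.025.

Emit:
{"fn": "nudge_tcp", "kwargs": {"increments": {"tx": [0.0125,0.025,0.0375,0.05,0.0625,0.075,0.0875,0.1,0.1,0.1],"ty": [0.0008,0.0015,0.0023,0.003,0.0038,0.0045,0.0053,0.0059,0.0059,0.0059],"tz": [0,0,0,0,0,0,0,0,0,0],"twist": [0,0,0,0,0,0,0,0,0,0],"jaw": [0,0,0,0,0,0,0,0,0,0]}}}

```text
time: 16.4
position: [0.593, 0.1937, 0.064]
tool_rot: [1.895, 2.505, -0.001]
ft_force: [0.6, -0.5, 0.0]
grip_width: 0.324
grip_force: 43.5
```

```bash
python3 m.py 9
```

```text
n 10 range [ 0.0069 -0.0437] offset at entry 0.0012 centre 0.0026 slope 0.0356 resid 0.0021
tcp along -0.0823 perp 0.0001 z 0.0640 [ 0.5581 -0.4522  0.026 ] [-0.2721  0.9623 -0.0004]
```

In the tool's units: 0.018 m / 0.8 = 0.0225, 0.016 m / 0.8 = 0.02.

Emit:
{"fn": "nudge_tcp", "kwargs": {"increments": {"tx": [0.0063,0.0125,0.0175,0.02,0.0225,0.0225,0.0225],"ty": [0.0004,0.0008,0.001,0.0011,0.0013,0.0013,0.0013],"tz": [0,0,0,0,0,0,0],"twist": [0,0,0,0,0,0,0],"jaw": [0,0,0,0,0,0,0]}}}

```text
time: 17.25
position: [0.5891, 0.2111, 0.064]
tool_rot: [1.896, 2.505, -0.0]
ft_force: [0.7, 0.1, 0.1]
grip_width: 0.321
grip_force: 43.5
```

In the tool's units: 0.004 m / 0.8 = 0.005, 0.002 m / 0.8 = 0.0025.

Emit:
{"fn": "nudge_tcp", "kwargs": {"increments": {"tx": [0.0025,0.005,0.005],"ty": [0.0001,0.0003,0.0003],"tz": [0,0,0],"twist": [0,0,0],"jaw": [0,0,0]}}}

```text
time: 17.55
position: [0.5882, 0.2153, 0.0641]
tool_rot: [1.895, 2.505, 0.0]
ft_force: [-0.5, 0.7, -1.3]
grip_width: 0.315
grip_force: 43.5
```

Emit:
{"fn": "nudge_tcp", "kwargs": {"increments": {"tx": [0.0025,0.0038,0.0038],"ty": [0.0001,0.0003,0.0003],"tz": [0,0,0],"twist": [0,0,0],"jaw": [0,0,0]}}}

```text
time: 17.85
position: [0.5882, 0.2155, 0.0639]
tool_rot: [1.896, 2.502, -0.005]
ft_force: [0.8, -6.0, 0.4]
grip_width: 0.32
grip_force: 43.3
```

Contact: 6 N back along the axis, with the TCP about 20 mm short of the ear as expected. I'll press a little more to seat it square.

In the tool's units: 0.002 m / 0.8 = 0.0025, 0.001 m / 0.8 = 0.0013.

Emit:
{"fn": "nudge_tcp", "kwargs": {"increments": {"tx": [0.0013,0.0025,0.0025,0.0025],"ty": [0.0001,0.0001,0.0001,0.0001],"tz": [0,0,0,0],"twist": [0,0,0,0],"jaw": [0,0,0,0]}}}

```text
time: 18.25
position: [0.5882, 0.2155, 0.0638]
tool_rot: [1.897, 2.499, -0.008]
ft_force: [2.1, -7.1, 1.3]
grip_width: 0.321
grip_force: 43.3
```

It's home. I'll settle it 2 mm down into the holes, open, and lift away.

In the tool's units: 0.002 m / 0.8 = 0.0025, 0.001 m / 0.8 = 0.0013.

Emit:
{"fn": "nudge_tcp", "kwargs": {"increments": {"tx": [0,0,0,0,0,0,0,0],"ty": [0,0,0,0,0,0,0,0],"tz": [0.0013,0.0025,0.0025,0.0025,0.0025,0.0025,0.0025,0.0025],"twist": [0,0,0,0,0,0,0,0],"jaw": [0,0,0.34,0.36,0.4,0.5,0.5,0.5]}, "grip_n": 10}}

```text
time: 19.05
position: [0.587, 0.2203, 0.062]
tool_rot: [-1.896, -2.505, -0.0]
ft_force: [0.7, -0.1, 0.1]
grip_width: 0.489
grip_force: 0.0
```

Emit:
{"fn": "nudge_tcp", "kwargs": {"increments": {"tx": [0,0,0,-0.05,-0.0875,-0.0875,-0.0875],"ty": [0,0,0,0,0,0,0],"tz": [-0.025,-0.0625,-0.1125,-0.1625,-0.2125,-0.2125,-0.2125],"twist": [0,0,0,0,0,0,0],"jaw": [0.5,0.5,0.5,0.5,0.5,0.5,0.5]}}}

```text
time: 19.75
position: [0.6073, 0.1516, 0.2333]
tool_rot: [1.898, 2.501, 0.003]
ft_force: [-0.7, -0.0, 0.3]
grip_width: 0.5
grip_force: 0.0
```

```bash
python3 - <<'E'
from h import *
np.set_printoptions(precision=4,suppress=True)
st,im=shot("wrist","w10"); _,s=shot("scene","s10"); _,d=shot("side","d10")
a=np.array([-.2147,.9767,0]); n=np.array([.9767,.2147,0]); c0=np.array([.5752,.274,.07])
hsv=cv2.cvtColor(im,cv2.COLOR_RGB2HSV); m=cv2.inRange(hsv,(5,190,100),(16,255,255)); m[220:]=0
c=[x for x in cv2.findContours(m,0,2)[0] if cv2.contourArea(x)>150]
for x in c:
    W=np.array([onz("wrist",p,.074,st) for p in cv2.boxPoints(cv2.minAreaRect(x))])-c0; print("grip? area",cv2.contourArea(x),"along",(W@a),"perp",(W@n))
m=cv2.inRange(hsv,(105,120,30),(128,255,255)); m[220:]=0
for x in cv2.findContours(m,0,2)[0]:
    if cv2.contourArea(x)>100:
        W=np.array([onz("wrist",p,.09,st) for p in cv2.boxPoints(cv2.minAreaRect(x))])-c0; print("blue","along",(W@a),"perp",(W@n))
m=cv2.inRange(hsv,(172,120,60),(180,255,255))|cv2.inRange(hsv,(0,150,60),(4,255,255)); m[220:]=0
for x in cv2.findContours(m,0,2)[0]:
    if cv2.contourArea(x)>300: print("red",cv2.contourArea(x),onz("wrist",cv2.minAreaRect(x)[0],.085,st)-c0)
for k in("scene","side"):
    A=cv2.imread(f"pics/{k}0.png").astype(int); B=(s if k=="scene" else d)[...,::-1].astype(int)
    D=cv2.morphologyEx((np.abs(A-B).max(2)>45).astype(np.uint8),cv2.MORPH_OPEN,np.ones((3,3),np.uint8))
    N,_,S,C=cv2.connectedComponentsWithStats(D); print(k,[(S[i,:4].tolist(),int(S[i,4])) for i in range(1,N) if S[i,4]>25])
E
```

```text
grip? area 1108.0 along [-0.0975 -0.0404 -0.04   -0.0972] perp [-0.0133 -0.0138  0.012   0.013 ]
blue along [-0.0335 -0.0351 -0.0679 -0.0673] perp [-0.1742 -0.1398 -0.139  -0.1736]
blue along [-0.041  -0.0313 -0.0305 -0.0402] perp [-0.0295 -0.0296  0.0283  0.0285]
red 2174.5 [-0.0017  0.0034  0.015 ]
red 409.0 [-0.1224  0.0303  0.015 ]
scene [([28, 0, 21, 35], 443), ([65, 0, 26, 24], 315), ([47, 52, 19, 40], 341), ([296, 53, 16, 27], 250), ([283, 58, 8, 5], 33), ([87, 62, 11, 12], 72), ([101, 62, 10, 12], 69), ([281, 64, 8, 7], 39), ([254, 73, 38, 53], 628), ([328, 98, 10, 7], 52), ([306, 100, 13, 13], 104), ([0, 164, 85, 80], 1887), ([99, 166, 233, 47], 4008), ([108, 277, 33, 41], 376)]
side [([197, 0, 51, 80], 1900), ([464, 0, 21, 15], 267), ([457, 0, 55, 64], 1909), ([200, 16, 10, 17], 103), ([202, 31, 12, 19], 162), ([444, 33, 41, 47], 982), ([203, 51, 9, 10], 58), ([485, 63, 27, 13], 203), ([486, 77, 26, 72], 1557), ([205, 78, 44, 40], 844), ([234, 106, 32, 17], 295), ([185, 118, 9, 4], 30), ([210, 121, 5, 7], 28), ([257, 127, 7, 11], 51), ([443, 126, 10, 9], 70), ([211, 131, 6, 5], 26), ([452, 136, 6, 5], 26), ([213, 139, 6, 6], 27), ([318, 140, 22, 11], 86), ([235, 146, 6, 11], 56), ([443, 153, 35, 58], 1026), ([483, 154, 8, 14], 80), ([219, 213, 15, 11], 134), ([198, 223, 10, 17], 86), ([233, 227, 219, 33], 4851), ([204, 250, 7, 11], 47), ([208, 277, 6, 9], 36)]
```

The grip face measures flush against the blue ear (−40 mm against −41 mm) and centred. The side view has changed at the grey hole, where the tip comes through. The arm is clear, so I'm handing in.

```bash
python3 -c "
from bench import ctrl, monitor, workorder, get_image, camera_model
print(workorder.close_job())"
```

```text
the job is handed in; nothing more can be done
None
```

The spindle was drawn from the holder, laid on the mat and let go, then retaken by its grip and pushed through the stand until the grip sat home against the blue ear, and released; I handed it in at about 20 s, having viewed 11 pictures, one over the limit of 10.

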